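Load the box-joint jig and index it two turns past the slack

TASK

Lay the loose beech offcut flat in the tray on the jig's carriage and let go of it. Then wind the handwheel clockwise by its crank handle: the worn screw has slack, so first turn until the carriage just starts to move, and from that point count exactly two full turns, which brings the carriage 40 mm along. Do not wind past that, leave the offcut lying in the tray, keep the other things on the bench where they are, and let go.

Things in the scene. Friction and masses are not known exactly. Their poses are not given: they have to be found in the camera images.
- offcut: loose beech offcut, a plain wooden bar 30 x 100 x 22 mm (x, y, z), about 60 g, lying flat on the bench on the robot's side of the jig; origin at the centre of its underside, y axis along its length, z up. It may lie in the tray either way round.
- jig: screw-driven box-joint jig, fixed on the bench: plywood base 145 x 370 x 18 mm; origin at bench level, the base reaching from x = -60 to +85 mm and y = -185 to +185 mm. z up; its -x side faces the robot, its heading varies. Handwheel on a grey gear housing at its +y end, carriage with tray at its -y end.
- tray (a point): centre of the tray's floor on the carriage, 50 mm above the bench, axes parallel to the jig's; moves with the carriage. The tray is dark wood, open above, inside 38 mm along jig x and 108 mm along jig y (4 mm of room on each side of the offcut), with rims 5 mm thick and 8 mm high above its floor.
- carriage (a joint): position of the carriage in m along its guide rods: 0 at the start, growing as it moves toward the jig's -y, away from the handwheel. Only the screw moves it, 20 mm for each full turn of the wheel once the slack is taken up (end stop at 54 mm); it cannot be pushed.
- wheel_center (a point): centre of the handwheel (black, three spokes, 110 mm over the rim), 115 mm above the bench; fixed to the jig, axes parallel to the jig's. The wheel's axis leans 35 degrees from vertical toward the jig's -x: in the jig's frame it points up along (-0.574, 0, 0.819). Handle angle at the start varies.
- handle_grip (a point): point on the crank handle's axis, where to grip. The black handle stands on the wheel's rim, parallel to the wheel's axis, 45 mm from it; 24 mm in diameter, from 12 to 68 mm above the wheel's plane, this point at 45 mm. It spins freely about its own axis, so a gripper holding it need not turn as it goes round.
- sanding_block: bystander, to be left alone: loose brown cork sanding block 64 x 106 x 30 mm, left of the jig; origin at the centre of its underside
- chuck_key: bystander, to be left alone: loose steel T-shaped chuck key 70 x 68 x 16 mm, beyond the jig; origin at the centre of its underside
- calliper: bystander, to be left alone: loose digital calliper 72 x 235 x 12 mm, on the robot's side of the jig, to the left; origin at the centre of its underside
- wheel_face (a point): point on the wheel's axis at the end of its hub, 12 mm above the wheel's centre along the axis. Clockwise, looking down on this face, drives the carriage off. The wheel first turns freely (about 1 N at the handle) by 0.15 to 0.6 turn, different each time, before the carriage starts; then it takes about 4 N. It stays where it is left.
- guard_edge (a point): middle of the upper edge of the clear flat chip guard (152 mm wide along jig y, aluminium edges), 285 mm above the bench. The guard stands beyond and over the wheel, parallel to its axis and 110 mm from it on the uphill (+x) side, so the handle must be worked with the tool leaning along the wheel's axis.
There are look-alikes about, which are no part of the job. Of the things that look like the offcut, the smaller one is meant.

How it is judged:
On the way, in this order (a step that is already met when the one before it is completed fails the run):
1. the offcut lies flat in the tray, let go, before the carriage has moved (horizontal distance between offcut and tray below 0.01 m and z of offcut in the frame of tray between -0.003 and 0.003 m and angle between offcut's own z axis and vertical below 0.06 rad and contact force between offcut and the fingers below 0.2 N and value of joint carriage below 0.002 m), for 0.2 s.
2. the slack is taken up and the carriage moves off (value of joint carriage above 0.005 m), for 0.1 s.
At the end, for the whole second after the job is handed in: The carriage stands 40 mm (within 2.5 mm) from where it started, at rest, and the offcut lies flat on the floor of the tray, within its rims (value of joint carriage between 0.0375 and 0.0425 m and velocity of joint carriage between -0.002 and 0.002 m/s and horizontal distance between offcut and tray below 0.01 m and z of offcut in the frame of tray between -0.003 and 0.003 m and angle between offcut's own z axis and vertical below 0.06 rad and linear speed of offcut below 0.01 m/s); the robot touches nothing.
It fails at once if the carriage is wound too far (more than 44 mm) (value of joint carriage above 0.044 m).
It fails at once if the sanding block, the chuck key or the calliper is moved by more than 30 mm (distance of any of sanding_block, chuck_key, calliper from where it was at the start of the episode above 0.03 m).
It also fails if it takes over 72 s, if anything falls off the work surface, if the arm or the gripper's body presses on something with over 40 N, if the wrist force passes 120 N, or if a joint passes its speed limit or range.

ROBOT

A 6-joint arm with a two-finger parallel gripper is mounted at the origin on a cart in front of the work surface, level with it; the furniture and walls round the work are solid. World frame = base frame: x ahead of the robot, y to its left, z up, the work surface at z = 0. Lengths are in m, angles in rad, forces in N, time in s.
With the tool pointing down it reaches from about 0.25 to 0.8 m from the base axis. Payload 3.9 kg.
Tool frame: the origin (TCP) lies at the very end of the fingers, on their centre line; the grasp point (between the pads) lies bot.pinch_z behind it (bot.pinch_z is the distance from the TCP to the grasp point, in m); z points along the fingers, y is the line along which they close (so a half turn about z gives the same grasp; the last joint's range is limited). The gripper opens to 85 mm and grips with 20 to 120 N. Pads are 22 mm wide; open, the fingers measure 114 mm over their backs; the gripper's body (76 mm by 85 mm) begins 54 mm behind the grasp point. The pads swing forward as they close: fully open they stand 13 mm farther back than shut.
Start: joints at [1.105, 0.26, -0.138, 1.173, 0, 1.571], TCP at [0.236, 0.469, 0.231] pointing down, gripper open.
Joint ranges: [-2.78, 2.78], [-0.83, 1.72], [-1.28, 1.37], [-1.9, 2.12], [-1.57, 1.48], [-3.14, 3.14]. Speed limits (rad/s): [2.57, 2.57, 3.14, 3.14, 3.14, 3.14].

INTERFACE

Orientations are given as a unit quaternion [x, y, z, w].
In Python, from rig import sensors, optics, bot gives the robot as it stands.
- The arm moves only by the shell command python3 -m handwheel 'ROWS' [FORCE]. ROWS is JSON, one flat list of numbers, 7 for each row, row after row: the shift along the tool's x, y, z in mm, then the turn, a rotation vector about the tool's x, y, z in degrees, then the finger opening in mm, from 0 to 85.4. A call has 1 to 10 rows; each row is the pose to reach, as a shift and turn from the pose commanded when the call began, along the tool's axes at that moment; what a row does not reach only later rows make up. A row lasts 1/12 s, in which the tool goes at most 41.7 mm and 7.16 degrees, less where a joint would pass 70% of its speed; a pose out of reach is approached as far as the arm can. A call with a gripper value outside its range is refused whole. The fingers move at their own pace and stop on an object; FORCE is the grip in N (left out, the last holds). Time passes only in rows, so rows that repeat a pose let the fingers close. It gives the time, the measured TCP pose, the force, the opening and the grip force at its end, in the units of the state.
- sensors.read_state(): the state, without advancing time (a new reading comes with each control period).
- optics.capture(name): name is "scene" or "top" or "wrist"; returns (picture, depth): 480x640x3 uint8, red, green, blue; 480x640 float32, m along the optical axis (not along the pixel's ray), 0 where there is no reading.
- optics.camera_params(name): a dict with "intrinsics" (3x3 intrinsics, pixels), "R" (3x3) and "t" (3): a world point X has camera coordinates R X + t; the wrist camera has in their place "mount" (4x4, takes a point from camera to tool coordinates, whose origin is the TCP and whose axes are the flange's). Camera axes: x right, y down, z forward; pixel columns grow to the right and rows downward; lengths in m; the calibration is good to about 2 mm. A picture is of the moment at which its call begins: read the wrist's pose just before it. camera_params takes no time and is no camera call.
- bot.job_done(): hands the job in; it is judged then, once.
The state is a dict: "time_s": time; "joint_positions": joint angles; "qvel": joint speeds; "effort": joint torques, N m; "tool_pos": TCP position; "eef_rot": TCP orientation; "wrist_force": force on the tool from outside, world axes, zero at the start; "wrist_torque": the same for the moment, N m; "finger_gap": finger opening in m; "gripper_force": force on a finger pad.
Only numpy, scipy, OpenCV 4.12 (cv2) and the standard library are available. Lean on these libraries where they do the work, as an engineer would, in place of code of your own. Each camera call takes 0.05 s, during which the arm holds its last target. There are 200 camera calls.

## Working session

There is one attempt and no reset: what is moved stays moved. The work goes in short steps, Python scripts to look and compute and a shell command to move; the robot and the scene stay as the last step left them, time stands still between calls to the robot, and variables do not carry over. Pictures are saved under pics/ and viewed, at most 10 in all, crops included, and the job is handed in when it is done.

```bash
ls; mkdir -p pics; python3 - <<'E'
from rig import sensors, optics, bot
import cv2,numpy as np
print(sensors.read_state(), bot.pinch_z)
for n in ("scene","top"):
    p,d=optics.capture(n); cv2.imwrite(f"pics/{n}0.png",p[:,:,::-1]); np.save(f"{n}0.npy",d)
    print(n,optics.camera_params(n))
print(optics.camera_params("wrist"))
E
```

```text
pics
{'time_s': 0.0, 'joint_positions': array([ 1.10500683e+00,  2.60659879e-01, -1.39374692e-01,  1.17271175e+00,
       -4.79351436e-05,  1.57080595e+00]), 'qvel': array([ 0.0003431 ,  0.00010321,  0.0011199 , -0.00057714,  0.00135262,
       -0.00197149]), 'effort': array([ 2.24034929e-04, -4.05679643e+01,  2.53920901e+01,  1.88612798e-02,
       -9.31570912e-05,  4.43478427e-06]), 'tool_pos': array([0.23549674, 0.468448  , 0.23047544]), 'eef_rot': array([ 2.30799631e-01,  9.73000812e-01, -9.54207855e-04, -2.01699642e-04]), 'wrist_force': array([ 0.25381639, -0.00135154,  0.27212334]), 'wrist_torque': array([-0.02116345, -0.02170181,  0.03080016]), 'gripper_force': 0.0, 'finger_gap': 0.08514853270423073} 0.0187
scene {'intrinsics': array([[624.59606761,   0.        , 319.08338996],
       [  0.        , 624.59606761, 234.65666257],
       [  0.        ,   0.        ,   1.        ]]), 'R': array([[ 0.96035929, -0.27848979, -0.01238797],
       [-0.18852451, -0.61609893, -0.76477488],
       [ 0.20534978,  0.7367941 , -0.64417848]]), 't': array([-0.4856416 ,  0.366703  ,  1.23418473
[... 235 characters left out ...]
1e-03],
       [-9.85322180e-01,  1.31687018e-03, -1.70699931e-01],
       [ 1.70704593e-01,  5.38713542e-03, -9.85307526e-01]]), 't': array([0.16969156, 0.5848755 , 1.13502851])}
{'intrinsics': array([[408.53806551,   0.        , 315.74417816],
       [  0.        , 408.53806551, 243.5917766 ],
       [  0.        ,   0.        ,   1.        ]]), 'mount': array([[ 7.38172936e-04, -9.46784652e-01, -3.21866863e-01,
         8.21983906e-02],
       [ 9.99999700e-01,  6.23280283e-04,  4.60005442e-04,
        -4.75915571e-04],
       [-2.34912823e-04, -3.21867106e-01,  9.46784828e-01,
        -1.41780961e-01],
       [ 0.00000000e+00,  0.00000000e+00,  0.00000000e+00,
         1.00000000e+00]])}
```

View pics/top0.png

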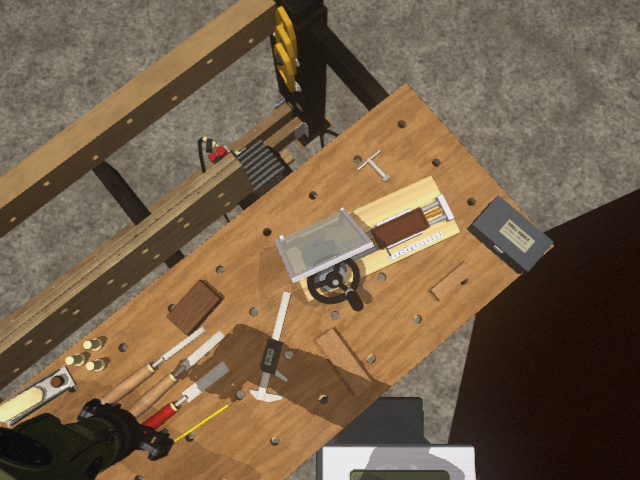

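View pics/scene0.png

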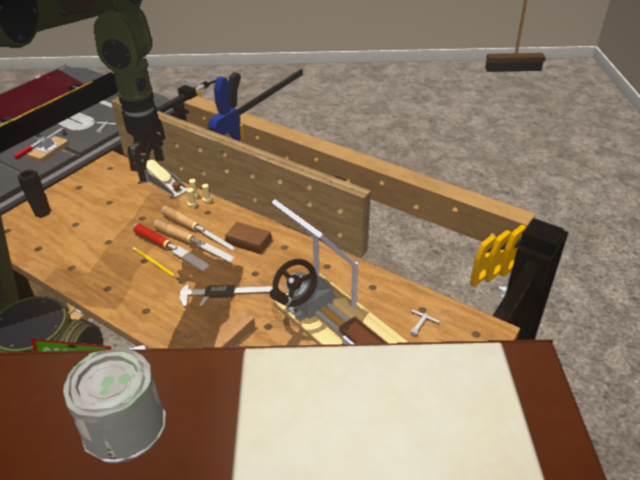

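The top picture shows two beech bars. One is at (450,281) and is short, about 100 mm. The other is at (343,361) and is clearly longer and wider. The smaller one, at (450,281), fits the description. The jig is at about (385,240), with the wheel at (334,283), its handle at (353,299) and the tray at (400,228). The chuck key, calliper and sanding block are at (374,165), (270,350) and (195,306). The scene camera sees little of the tray.

```bash
cat > h.py <<'E'
import numpy as np, cv2
from rig import sensors, optics, bot
from scipy.spatial.transform import Rotation as Ro
def ray(n,uv):
    c=optics.camera_params(n); K,R,t=map(np.array,(c["intrinsics"],c["R"],c["t"]))
    return -R.T@t, R.T@np.linalg.solve(K,[uv[0],uv[1],1.])
def onz(n,uv,z):
    o,d=ray(n,uv); return o+d*(z-o[2])/d[2]
def proj(n,X):
    c=optics.camera_params(n); p=c["intrinsics"]@(c["R"]@np.array(X)+c["t"]); return p[:2]/p[2]
E
python3 - <<'E'
from h import *
p=cv2.imread("pics/top0.png")
cv2.imwrite("pics/crop1.png",cv2.resize(p[165:315,275:475],None,fx=4,fy=4,interpolation=cv2.INTER_CUBIC))
# offcut corners via colour-free depth: height map
d=np.load("top0.npy"); c=optics.camera_params("top")
v,u=np.mgrid[:480,:640]
K,R,t=c["intrinsics"],c["R"],c["t"]
P=np.stack([(u-K[0,2])/K[0,0]*d,(v-K[1,2])/K[1,1]*d,d],-1)
W=(P-t)@R
np.save("W.npy",W)
for (u0,u1,v0,v1,h0,h1) in [(425,475,258,305,.012,.04),(310,378,320,398,.008,.04)]:
    w=W[v0:v1,u0:u1]; m=(w[...,2]>h0)&(w[...,2]<h1)
    q=w[m]; r=cv2.minAreaRect((q[:,:2]*1000).astype(np.float32)); print(m.sum(),r,np.median(q[:,2]),q[:,:2].mean(0))
E
```

```text
661 ((495.7178039550781, -121.23452758789062), (30.433944702148438, 101.0271987915039), 39.26713180541992) 0.019983031616211868 [ 0.49528868 -0.12035908]
1440 ((323.6722717285156, 114.68450164794922), (143.96661376953125, 43.08036422729492), 36.65670394897461) 0.030174921468934468 [0.32326174 0.1143988 ]
```

View pics/crop1.png

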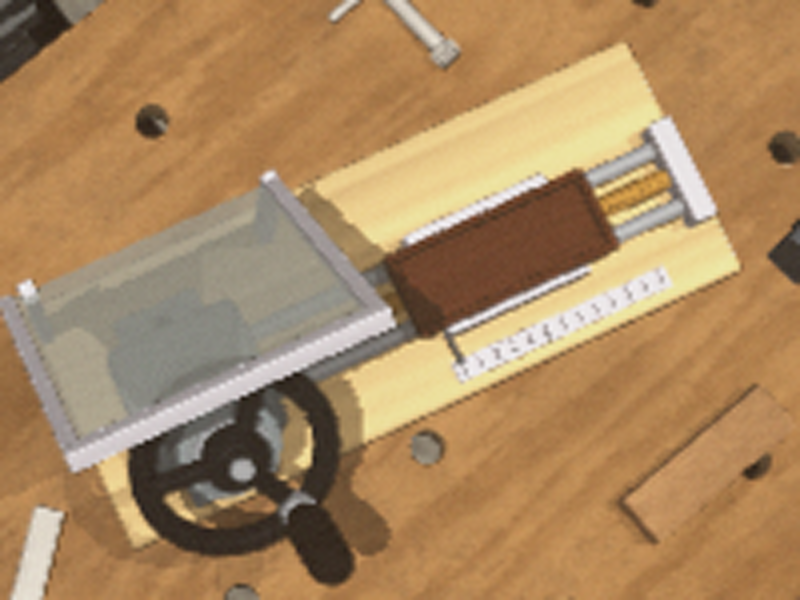

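```bash
cat >> h.py <<'E'
px=lambda x,y: (275+x/4-.375,165+y/4-.375)
E
cat > fit.py <<'E'
from h import *
from scipy.optimize import least_squares
base=[((740,268),(-.060,-.185)),((627,43),(.085,-.185)),((135,547),(-.060,.185))]
B=np.array([onz("top",px(*a),.018)[:2] for a,_ in base]); J=np.array([b for _,b in base])
T=lambda p,X:(Ro.from_euler('z',p[2]).as_matrix()[:2,:2]@X.T).T+p[:2]
s=least_squares(lambda p:(T(p,J)-B).ravel(),[.5,0,-.4]); p=s.x
print("jig",p[:2],np.degrees(p[2]),"res mm",s.fun.round(4)*1000)
tr=np.array([onz("top",px(*a),.058)[:2] for a in [(388,258),(583,170),(622,240),(422,335)]])
print("tray rim",cv2.minAreaRect((tr*1000).astype(np.float32)),tr.mean(0))
W=np.load("W.npy")
w=W[150:300,270:480]
for n,h0,h1 in(("base",.012,.022),):
    q=w[(w[...,2]>h0)&(w[...,2]<h1)]; print(n,cv2.minAreaRect((q[:,:2]*1000).astype(np.float32)))
w=W[205:252,366:436]; q=w[(w[...,2]>.046)&(w[...,2]<.064)]
print("tray depth",len(q),cv2.minAreaRect((q[:,:2]*1000).astype(np.float32)))
R=Ro.from_euler('z',p[2]).as_matrix(); ax=R@[-np.sin(np.radians(35)),0,np.cos(np.radians(35))]
hub=onz("top",px(243,470),.1248); wc=hub-.012*ax
inj=lambda X:R.T@(np.array(X)-[p[0],p[1],0])
print("wc",wc,"in jig",inj(wc),"axis",ax, "tray in jig",inj(np.r_[tr.mean(0),.05]))
e2=np.array(R[:,1]); e1=np.cross(e2,ax)
for ang in np.radians(np.arange(0,360,15)):
    r=.045*(np.cos(ang)*e1+np.sin(ang)*e2)
    a,b=[proj("top",wc+r+ax*h) for h in(.012,.068)]
    f=lambda q:((np.array(q)-[275,165]+.375)*4).round()
    print(np.degrees(ang).round(),f(a),f(b))
E
python3 fit.py
```

```text
jig [0.58017514 0.04908272] 24.390013940988126 res mm [-1.2 -2.2  2.6  0.1 -1.4  2.1]
tray rim ((605.7733764648438, -6.195045471191406), (44.946197509765625, 119.16629791259766), 25.409530639648438) [ 0.60543332 -0.00661909]
base ((547.12939453125, -3.5564422607421875), (313.9916076660156, 399.28582763671875), 58.16387176513672)
tray depth 1134 ((606.7257080078125, -5.29937744140625), (55.4749870300293, 117.5574951171875), 24.744871139526367)
wc [0.48858057 0.13776052 0.11497018] in jig [-0.04680116  0.11858739  0.11497018] axis [-0.52238798 -0.23685592  0.81915204] tray in jig [ 2.20890310e-06 -6.11609994e-02  5.00000000e-02]
0.0 [213. 396.] [243. 447.]
15.0 [192. 409.] [221. 460.]
30.0 [175. 425.] [203. 477.]
45.0 [162. 445.] [190. 498.]
60.0 [155. 466.] [182. 520.]
75.0 [155. 488.] [182. 542.]
90.0 [160. 508.] [187. 563.]
105.0 [171. 525.] [198. 581.]
120.0 [187. 538.] [215. 594.]
135.0 [206. 547.] [235. 603.]
150.0 [228. 551.] [257. 607.]
165.0 [250. 549.] [281. 604.]
180.0 [272. 541.] [304. 597.]
195.0 [292. 529.] [325. 584.]
210.0 [309. 513.] [343. 568.]
225.0 [321. 494.] [356. 548.]
240.0 [329. 474.] [363. 526.]
255.0 [330. 453.] [365. 504.]
270.0 [325. 432.] [360. 484.]
285.0 [315. 415.] [350. 465.]
300.0 [300. 401.] [334. 451.]
315.0 [281. 391.] [314. 441.]
330.0 [259. 387.] [291. 437.]
345.0 [235. 389.] [267. 439.]
```

```bash
cat >> h.py <<'E'
def down(yaw_y):  # tool down, closing line (tool y) at world heading yaw_y deg
    a=np.radians(yaw_y); y=np.array([np.cos(a),np.sin(a),0]); z=np.array([0,0,-1.]); return np.stack([np.cross(y,z),y,z],1)
def delta(pos,R=None):
    s=sensors.read_state(); C=Ro.from_quat(s["eef_rot"])
    sh=C.inv().apply(np.array(pos)-s["tool_pos"])*1000
    rv=np.zeros(3) if R is None else np.degrees((C.inv()*Ro.from_matrix(R)).as_rotvec())
    print("shift",sh.round(1),"rot",rv.round(2))
E
python3 - <<'E'
from h import *
delta([.33,.08,.24],down(39.3))
E
python3 -m handwheel '[250,-305,-10,0,0,24,60, 250,-305,-10,0,0,24,60]' 2>&1 | head -0; echo
```

```text
shift [-258.9 -304.7   -8.9] rot [-1.000e-01  2.000e-02  2.401e+01]
```

I put the wrong sign on x in that short two-row move, typed before the computed number was out. It was a free-air move. I'll check the state and carry on with the right values.

```bash
python3 - <<'E'
from h import *
s=sensors.read_state(); print(s["time_s"],s["tool_pos"],s["wrist_force"],s["joint_positions"])
delta([.33,.08,.24],down(39.3))
E
```

```text
0.2667 [0.16031455 0.43547307 0.23235241] [-0.8655206   0.76141711 -0.09442005] [ 1.21789920e+00  1.56295460e-01 -2.71195000e-01  1.14444029e+00
  2.24850850e-04  1.94109575e+00]
shift [-362.5 -154.2   -7.4] rot [-0.06  0.02  9.26]
```

```bash
python3 -m handwheel '[-360,-154,-8,0,0,9.3,60, -360,-154,-8,0,0,9.3,60, -360,-154,-8,0,0,9.3,60, -360,-154,-8,0,0,9.3,60, -360,-154,-8,0,0,9.3,60, -360,-154,-8,0,0,9.3,60, -360,-154,-8,0,0,9.3,60, -360,-154,-8,0,0,9.3,60, -360,-154,-8,0,0,9.3,60, -360,-154,-8,0,0,9.3,60]'
python3 - <<'E'
from h import *
delta([.495,-.121,.12],down(39.3))
E
```

```text
time_s: 1.1
tool_pos: [0.3324, 0.0794, 0.2415]
eef_rot: [0.427, 0.904, -0.001, 0.001]
wrist_force: [0.2, 1.0, 0.0]
finger_gap: 0.0603
gripper_force: 0.0
shift [-257.8   -2.   122. ] rot [-0.01  0.12  0.19]
```

```bash
python3 -m handwheel '[-258,-2,122,0,0,0.2,60, -258,-2,122,0,0,0.2,60, -258,-2,122,0,0,0.2,60, -258,-2,122,0,0,0.2,60, -258,-2,122,0,0,0.2,60, -258,-2,122,0,0,0.2,60, -258,-2,122,0,0,0.2,60, -258,-2,122,0,0,0.2,60, -258,-2,122,0,0,0.2,60, -258,-2,122,0,0,0.2,60]'
python3 - <<'E'
from h import *
delta([.495,-.121,.009],down(39.3))
p,d=optics.capture("wrist"); cv2.imwrite("pics/w1.png",p[:,:,::-1])
# measure offcut by wrist depth
s=sensors.read_state(); c=optics.camera_params("wrist"); K=c["intrinsics"]; v,u=np.mgrid[:480,:640]
P=np.stack([(u-K[0,2])/K[0,0]*d,(v-K[1,2])/K[1,1]*d,d],-1)@c["mount"][:3,:3].T+c["mount"][:3,3]
W=Ro.from_quat(s["eef_rot"]).apply(P.reshape(-1,3))+s["tool_pos"]
m=(d.ravel()>0.05)&(W[:,2]>.014)&(W[:,2]<.03)&(np.hypot(W[:,0]-.495,W[:,1]+.121)<.07)
q=W[m]; print(m.sum(),cv2.minAreaRect((q[:,:2]*1000).astype(np.float32)),np.median(q[:,2]))
E
```

```text
time_s: 1.93
tool_pos: [0.4938, -0.116, 0.1189]
eef_rot: [0.426, 0.905, -0.0, -0.001]
wrist_force: [0.4, -0.5, 0.7]
finger_gap: 0.0599
gripper_force: 0.0
shift [ -4.9  -2.2 109.9] rot [-0.07 -0.12  0.26]
7261 ((496.99713134765625, -122.96510314941406), (30.1099853515625, 100.4885025024414), 39.54912185668945) 0.021685292621535873
```

View pics/w1.png

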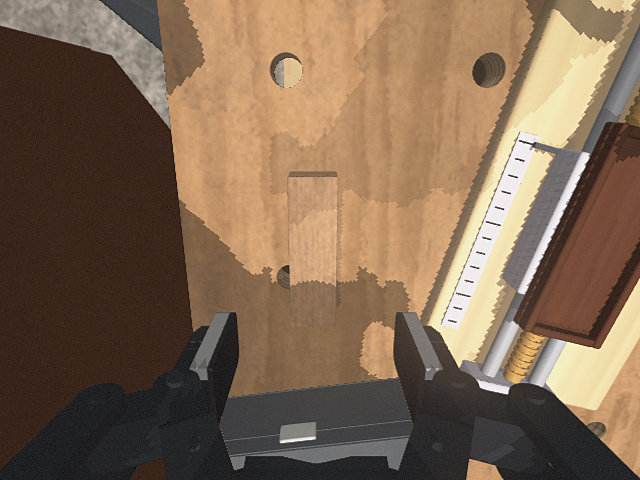

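Wrist picture: the offcut is at (313,245), between the fingers at (215,345) and (415,345). The tray is on the right at (590,240). The wrist depth puts the offcut within 2 mm of the top camera's position.

```bash
python3 -m handwheel '[-7,-2,60,0,0,0.2,60, -7,-2,90,0,0,0.2,60, -7,-2,110,0,0,0.2,60, -7,-2,110,0,0,0.2,60, -7,-2,110,0,0,0.2,60]'
python3 -m handwheel '[0,0,0,0,0,0,20, 0,0,0,0,0,0,20, 0,0,0,0,0,0,20, 0,0,0,0,0,0,20, 0,0,0,0,0,0,20, 0,0,0,0,0,0,20]' 40
```

```text
time_s: 2.4
tool_pos: [0.496, -0.1217, 0.0094]
eef_rot: [0.427, 0.904, -0.0, -0.002]
wrist_force: [-0.3, -0.1, 1.0]
finger_gap: 0.0604
gripper_force: 0.0
time_s: 2.9
tool_pos: [0.4999, -0.1232, 0.0121]
eef_rot: [0.427, 0.904, 0.001, 0.002]
wrist_force: [-0.8, 0.6, 5.9]
finger_gap: 0.0287
gripper_force: 40.3
```

```bash
python3 -m handwheel '[0,0,-40,0,0,0,20, 0,0,-80,0,0,0,20, 0,0,-120,0,0,0,20, 0,0,-150,0,0,0,20, 0,0,-150,0,0,0,20, 0,0,-150,0,0,0,20]'
cat >> h.py <<'E'
def wcloud():
    s=sensors.read_state(); p,d=optics.capture("wrist"); c=optics.camera_params("wrist"); K=c["intrinsics"]; v,u=np.mgrid[:480,:640]
    P=np.stack([(u-K[0,2])/K[0,0]*d,(v-K[1,2])/K[1,1]*d,d],-1)@c["mount"][:3,:3].T+c["mount"][:3,3]
    return p,d,P,(Ro.from_quat(s["eef_rot"]).apply(P.reshape(-1,3))+s["tool_pos"]).reshape(480,640,3)
E
python3 - <<'E'
from h import *
p,d,P,W=wcloud(); cv2.imwrite("pics/w2.png",p[:,:,::-1])
s=sensors.read_state(); print(s["wrist_force"],s["finger_gap"],s["tool_pos"])
np.save("P.npy",P); delta([.606,-.0057,.16],down(24.8))
E
```

```text
time_s: 3.4
tool_pos: [0.5002, -0.1235, 0.1631]
eef_rot: [0.428, 0.904, 0.001, 0.004]
wrist_force: [-0.3, 0.4, -1.3]
finger_gap: 0.0287
gripper_force: 40.0
[-0.73734634 -0.61766868 -0.53239998] 0.02895761554544632 [ 0.49853568 -0.12311908  0.16108168]
shift [ 22.6 157.6   1.4] rot [ 0.14  0.15 14.58]
```

View pics/w2.png

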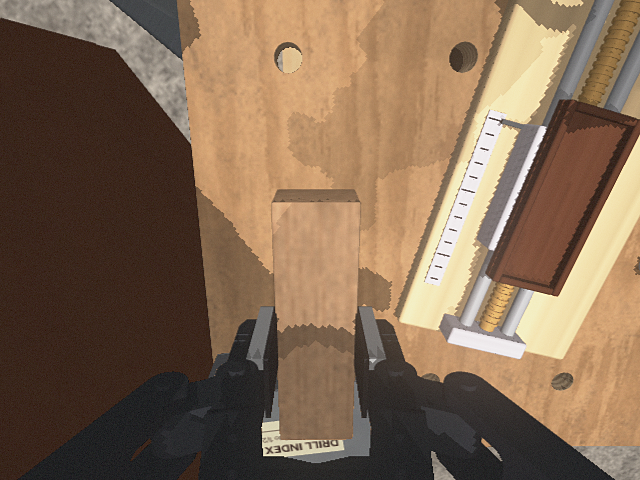

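The offcut is held level between the pads at (315,320). The tray is in view at (575,195). I'll measure both from this view.

```bash
python3 - <<'E'
from h import *
P=np.load("P.npy"); s=sensors.read_state(); C=Ro.from_quat(s["eef_rot"]); W=C.apply(P.reshape(-1,3)).reshape(P.shape)+s["tool_pos"]
v,u=np.mgrid[:480,:640]
m=(u>265)&(u<365)&(v>198)&(v<440)&(P[...,2]>-.02)&(P[...,2]<0.0)&(abs(P[...,1])<.0165)
q=P[m]; print("offcut in tool",m.sum(),cv2.minAreaRect((q[:,:2]*1000).astype(np.float32)),np.median(q[:,2]))
A=np.c_[q[:,:2],np.ones(len(q))]; print("plane slope",np.linalg.lstsq(A,q[:,2],rcond=None)[0])
img=cv2.imread("pics/w2.png").astype(int); br=(img[...,2]<150)&(img[...,2]-img[...,0]>30)
m=(u>480)&(v>90)&(v<300)&(W[...,2]>.044)&(W[...,2]<.064)&br
q=W[m]; print("tray seen (maybe cut)",m.sum(),cv2.minAreaRect((q[:,:2]*1000).astype(np.float32)))
m2=m&(W[...,2]>.0545); q=W[m2]; print("rims",m2.sum(),cv2.minAreaRect((q[:,:2]*1000).astype(np.float32)),np.median(q[:,2]))
m2=m&(W[...,2]<.053); q=W[m2]; print("floor",m2.sum(),cv2.minAreaRect((q[:,:2]*1000).astype(np.float32)),np.median(q[:,2]))
E
```

```text
offcut in tool 19980 ((1.1752471923828125, -0.01587677001953125), (101.94014739990234, 32.963722229003906), 0.1131780669093132) -0.009080037645976632
plane slope [-0.00161679  0.00163537 -0.00918475]
tray seen (maybe cut) 13245 ((603.9121704101562, -7.672538757324219), (49.63484191894531, 118.08140563964844), 24.841506958007812)
rims 2154 ((603.6022338867188, -7.681396484375), (48.220489501953125, 117.17997741699219), 24.80839729309082) 0.05506373192100238
floor 9562 ((603.9242553710938, -7.301891326904297), (49.59785461425781, 117.51460266113281), 24.630123138427734) 0.04684800917645338
```

The camera side (tool +x) would come close to the guard, so I'll flip the tool half a turn first (j6 range allows it).

```bash
python3 -m handwheel '[0,0,-30,0,0,-70,20, 0,0,-30,0,0,-70,20, 0,0,-30,0,0,-70,20, 0,0,-30,0,0,-70,20, 0,0,-30,0,0,-70,20, 0,0,-30,0,0,-70,20, 0,0,-30,0,0,-70,20, 0,0,-30,0,0,-70,20, 0,0,-30,0,0,-70,20, 0,0,-30,0,0,-70,20]' | head -3
python3 -m handwheel '[0,0,0,0,0,-70,20, 0,0,0,0,0,-70,20, 0,0,0,0,0,-70,20, 0,0,0,0,0,-70,20, 0,0,0,0,0,-70,20, 0,0,0,0,0,-70,20, 0,0,0,0,0,-70,20, 0,0,0,0,0,-70,20, 0,0,0,0,0,-70,20, 0,0,0,0,0,-70,20]' |head -3
python3 - <<'E'
from h import *
print(sensors.read_state()["joint_positions"].round(2))
delta([.605,-.008,.13],down(204.8))
E
```

```text
time_s: 4.28
tool_pos: [0.4964, -0.1226, 0.1877]
eef_rot: [-0.171, 0.985, 0.001, -0.002]
time_s: 5.12
tool_pos: [0.4964, -0.1226, 0.1877]
eef_rot: [-0.705, 0.709, 0.002, -0.001]
[-0.24  0.26 -0.25  1.06  0.   -1.81]
shift [-115.1 -108.3   57.4] rot [  0.19   0.09 -25.09]
```

```bash
python3 -m handwheel '[-115,-108,20,0,0,-25,20, -115,-108,20,0,0,-25,20, -115,-108,20,0,0,-25,20, -115,-108,40,0,0,-25,20, -115,-108,57,0,0,-25,20, -115,-108,57,0,0,-25,20, -115,-108,57,0,0,-25,20, -115,-108,57,0,0,-25,20]'
python3 - <<'E'
from h import *
p,d,P,W=wcloud(); cv2.imwrite("pics/w3.png",p[:,:,::-1]); np.save("P.npy",P)
pt,_=optics.capture("top"); a=cv2.resize(pt[150:300,300:500,::-1],(400,300)); b=cv2.resize(p[:,:,::-1],(400,300)); cv2.imwrite("pics/t3.png",np.vstack([np.hstack([cv2.resize(p[:,:,::-1],(640,480))])]))
delta([.605,-.008,.0625],down(204.8))
E
```

```text
time_s: 5.78
tool_pos: [0.6059, -0.0097, 0.1322]
eef_rot: [0.84, -0.542, -0.001, 0.001]
wrist_force: [-1.0, -0.4, -0.2]
finger_gap: 0.0289
gripper_force: 40.0
shift [-2.7  1.  71.1] rot [-0.06 -0.04 -0.5 ]
```

View pics/w3.png

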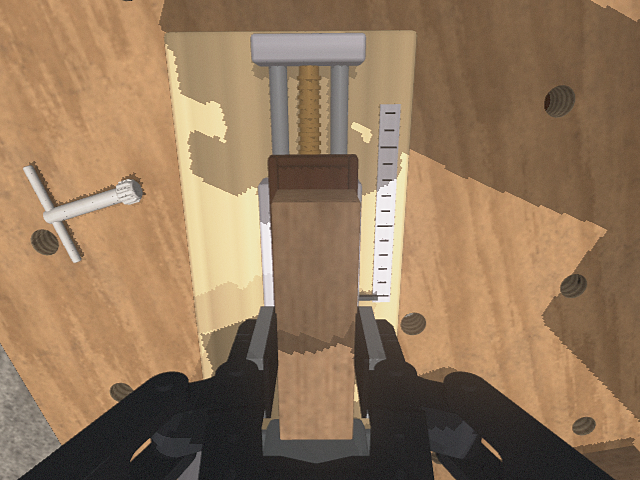

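The tray's -y end shows beyond the held offcut: rim corners at (269,155) and (357,155), offcut far edge at (272–360,190). I'll work out the sideways and lengthwise offset.

```bash
cat > al.py <<'E'
from h import *
c=optics.camera_params("wrist");K=c["intrinsics"];M=c["mount"]
def tz(uv,z):
    d=M[:3,:3]@np.linalg.solve(K,[uv[0],uv[1],1.]); return (M[:3,3]+d*(z-M[2,3])/d[2])*1000
z=.1322-.058
l,r=tz((269,155),z),tz((357.5,155),z); print("rim outer",l.round(1),r.round(1), "mid y",(l+r)[1]/2,"centre x",(l+r)[0]/2-59)
print("bars",tz((263,185),z+.0),tz((362,185),z))
for zz in(-.0095,): print("offcut far top",tz((272,203),zz).round(1),tz((360,203),zz).round(1),"near",tz((279,439),zz).round(1),tz((355,439),zz).round(1))
P=np.load("P.npy"); v,u=np.mgrid[:480,:640]; img=cv2.imread("pics/w3.png").astype(int)
m=(v>150)&(v<200)&(u>262)&(u<364)&(P[...,2]>.065)&(P[...,2]<.09)&(img[...,2]<150)&(img[...,2]-img[...,0]>20)
q=P[m]*1000; print("tray pts x",np.percentile(q[:,0],[.5,99.5]),"y",np.percentile(q[:,1],[.5,99.5]),"z",np.percentile(q[:,2],[1,50,99]))
m=(u>265)&(u<365)&(v>198)&(v<440)&(P[...,2]>-.02)&(P[...,2]<0.0)&(abs(P[...,1])<.02)
q=P[m]*1000; print("offcut",cv2.minAreaRect(q[:,:2].astype(np.float32)),np.median(q[:,2]))
E
python3 al.py
```

```text
rim outer [ 59.  -24.4  74.2] [59.  21.6 74.2] mid y -1.3957320669293356 centre x -0.03150464924492269
bars [ 43.23532458 -28.16962473  74.2       ] [43.27652331 24.54060684 74.2       ]
offcut far top [ 52.9 -14.5  -9.5] [53.  14.6 -9.5] near [-45.5 -15.   -9.5] [-45.5  16.   -9.5]
tray pts x [37.46324367 58.13581225] y [-25.29707063  21.81972445] z [73.80077504 82.08299074 86.45244754]
offcut ((3.26678466796875, -0.7162322998046875), (101.84907531738281, 36.959808349609375), 2.3808681964874268) -9.074438180630072
```

```bash
python3 -m handwheel '[-2.5,-1.5,0,0,0,-0.5,20, -2.5,-1.5,25,0,0,-0.5,20, -2.5,-1.5,50,0,0,-0.5,20, -2.5,-1.5,60,0,0,-0.5,20, -2.5,-1.5,64,0,0,-0.5,20, -2.5,-1.5,67,0,0,-0.5,20, -2.5,-1.5,67,0,0,-0.5,20, -2.5,-1.5,67,0,0,-0.5,20]'
python3 -m handwheel '[0,0,1,0,0,0,20, 0,0,2,0,0,0,20, 0,0,2,0,0,0,20]'
```

```text
time_s: 6.55
tool_pos: [0.6083, -0.0063, 0.0666]
eef_rot: [0.843, -0.538, 0.001, -0.001]
wrist_force: [0.4, 0.3, -0.3]
finger_gap: 0.0287
gripper_force: 40.0
time_s: 6.8
tool_pos: [0.6077, -0.0062, 0.0639]
eef_rot: [0.843, -0.538, 0.0, -0.0]
wrist_force: [0.2, 0.2, -0.4]
finger_gap: 0.0286
gripper_force: 40.0
```

```bash
python3 -m handwheel '[0,0,1,0,0,0,20, 0,0,2,0,0,0,20, 0,0,2,0,0,0,20]'|sed -n 2,4p
python3 -m handwheel '[0,0,0.7,0,0,0,20, 0,0,1.4,0,0,0,20, 0,0,1.4,0,0,0,20]'|sed -n 2,4p
```

```text
tool_pos: [0.6076, -0.0062, 0.0621]
eef_rot: [0.843, -0.538, 0.0, -0.0]
wrist_force: [-1.6, 0.2, 3.8]
tool_pos: [0.6077, -0.0062, 0.062]
eef_rot: [0.843, -0.538, 0.001, -0.0]
wrist_force: [-3.4, 0.1, 11.4]
```

```bash
python3 -m handwheel '[0,0,-1.4,0,0,0,20, 0,0,-1.4,0,0,0,55, 0,0,-1.4,0,0,0,55, 0,0,-1.4,0,0,0,55, 0,0,-1.4,0,0,0,55, 0,0,-30,0,0,0,55, 0,0,-60,0,0,0,55, 0,0,-100,0,0,0,55, 0,0,-130,0,0,0,55, 0,0,-130,0,0,0,55]'
python3 - <<'E'
from h import *
p,d,P,W=wcloud(); cv2.imwrite("pics/w4.png",p[:,:,::-1])
E
```

```text
time_s: 8.13
tool_pos: [0.6115, -0.0063, 0.1971]
eef_rot: [0.843, -0.538, 0.005, -0.003]
wrist_force: [1.3, -0.6, 1.0]
finger_gap: 0.0549
gripper_force: 0.0
```

View pics/w4.png

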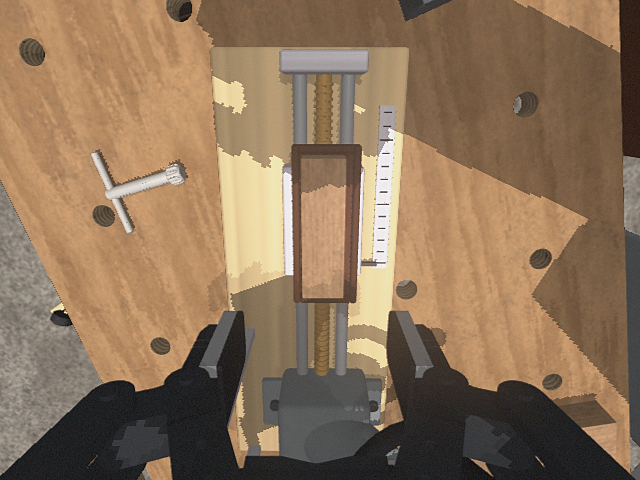

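The offcut lies inside the tray rims at (326,225), flat and centred. Next I'll work out the pose for the handle: tool along the wheel axis, camera on the downhill side away from the guard.

```bash
cat >> h.py <<'E'
YAW=np.radians(24.7); RJ=Ro.from_euler('z',YAW).as_matrix()
AX=RJ@[-np.sin(np.radians(35)),0,np.cos(np.radians(35))]; E2=RJ[:,1]; E1=np.cross(E2,AX)
RT=np.stack([-E1,E2,-AX],1); WC=np.array([.4886,.1378,.115])
def hp(deg,h,R=.045): a=np.radians(deg); return WC+R*(np.cos(a)*E1+np.sin(a)*E2)+h*AX
E
python3 - <<'E'
from h import *
p,d=optics.capture("top"); cv2.imwrite("pics/top_ref.png",p[:,:,::-1])
print(hp(200,.146)); delta([.43,-.06,.27],RT)
E
```

```text
[0.38748128 0.07434973 0.21034185]
shift [-26.2 184.3 -79.2] rot [ 27.26 -27.31  87.17]
```

```bash
python3 -m handwheel '[-26,184,-79,0,0,0,60, -26,184,-79,5,-5,16,60, -26,184,-79,8,-8,26,60, -26,184,-79,27.3,-27.3,87.2,60, -26,184,-79,27.3,-27.3,87.2,60, -26,184,-79,27.3,-27.3,87.2,60, -26,184,-79,27.3,-27.3,87.2,60, -26,184,-79,27.3,-27.3,87.2,60, -26,184,-79,27.3,-27.3,87.2,60, -26,184,-79,27.3,-27.3,87.2,60]'|head -4
python3 - <<'E'
from h import *
delta([.43,-.06,.27],RT); delta(hp(200,.146),RT); print(sensors.read_state()["joint_positions"].round(2))
E
```

```text
time_s: 9.07
tool_pos: [0.4284, -0.06, 0.267]
eef_rot: [-0.447, 0.868, 0.048, 0.21]
wrist_force: [-0.1, -0.0, -0.2]
shift [-2.  -1.7 -2.2] rot [ 8.98 -9.03 27.72]
shift [-57.5 118.4  74.7] rot [ 8.98 -9.03 27.72]
[-0.42 -0.07 -0.51  0.94  0.39 -1.34]
```

```bash
python3 -m handwheel '[-57,118,75,9,-9,27.7,60, -57,118,75,9,-9,27.7,60, -57,118,75,9,-9,27.7,60, -57,118,75,9,-9,27.7,60, -57,118,75,9,-9,27.7,60, -57,118,75,9,-9,27.7,60, -57,118,75,9,-9,27.7,60, -57,118,75,9,-9,27.7,60, -57,118,75,9,-9,27.7,60, -57,118,75,9,-9,27.7,60]'|head -4
python3 - <<'E'
from h import *
delta(hp(200,.146),RT); print(sensors.read_state()["joint_positions"].round(2))
p,d,P,W=wcloud(); cv2.imwrite("pics/w5.png",p[:,:,::-1]); np.save("P.npy",P)
E
```

```text
time_s: 9.9
tool_pos: [0.3892, 0.0726, 0.2118]
eef_rot: [-0.207, 0.931, 0.063, 0.294]
wrist_force: [0.3, -0.5, 0.2]
shift [1.5 2.3 0.7] rot [-0.09  0.04  0.45]
[-0.02 -0.34 -0.97  0.38  0.25 -0.38]
```

View pics/w5.png

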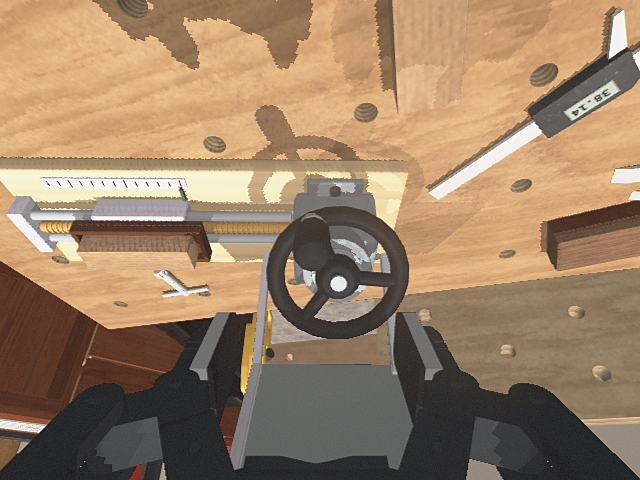

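The wheel is seen face on: hub at (338,284), rim about 70 px in radius, and the crank handle from (308,222) to (315,262), almost on the tool's centre column. The carriage scale and pointer are visible at (110,187).

```bash
python3 - <<'E'
from h import *
P=np.load("P.npy")*1000; v,u=np.mgrid[:480,:640]; s=sensors.read_state()
m=(u>255)&(u<425)&(v>190)&(v<350)
C=Ro.from_quat(s["eef_rot"])
def rep(n,mm):
    q=P[mm]; c=q.mean(0); 
    (x,y),r=cv2.minEnclosingCircle(q[:,:2].astype(np.float32)); print(n,len(q),"mean",c.round(1),"circ",round(x,1),round(y,1),"r",round(r,1)); return x,y
z=P[...,2]
print(np.histogram(z[m],bins=np.arange(60,170,5)))
hm=m&(z>70)&(z<84)&(u<345); x,y=rep("tip",hm)
rep("handle lower",m&(z>90)&(z<122)&(u<345)&(v<285))
for a,b in((126,134),(134,140),(140,152)): rep(f"hub/rim {a}-{b}",m&(z>a)&(z<b))
hb=m&(abs(u-338)<9)&(abs(v-284)<9); x2,y2=rep("hub",hb)
print("hub z",np.median(z[hb]),"hub world wc est",C.apply([x2/1e3,y2/1e3,.146-.000])+s["tool_pos"],"nominal in tool",(C.inv().apply(WC-s["tool_pos"])*1000).round(1))
E
```

```text
(array([   0,    0,    0,   51,  880,  216,   97,   83,   79,   74,   68,
         70,   62,   12,  256, 1143, 6353,  990,  291,  911,   64]), array([ 60,  65,  70,  75,  80,  85,  90,  95, 100, 105, 110, 115, 120,
       125, 130, 135, 140, 145, 150, 155, 160, 165]))
tip 887 mean [ 0.7 -3.3 81.5] circ 0.3 -3.3 r 10.6
handle lower 498 mean [  9.1  -3.  104.9] circ 0.3 -3.3 r 11.9
hub/rim 126-134 192 mean [-40.   15.3 132.8] circ -17.7 5.8 r 31.3
hub/rim 134-140 1210 mean [-36.6  16.4 137.1] circ -38.7 14.4 r 52.1
hub/rim 140-152 7372 mean [-40.6  17.7 142.8] circ -40.6 15.7 r 54.7
hub 289 mean [-41.6  15.7 132.9] circ 16.7 10.6 r 67.6
hub z 133.33547467595272 hub world wc est [0.44858515 0.11112769 0.08259728] nominal in tool [-40.8  17.7 146.7]
```

```bash
python3 - <<'E'
from h import *
s=sensors.read_state(); C=Ro.from_quat(s["eef_rot"]); print("WC",(C.apply([-.0409,.0157,.1463])+s["tool_pos"]).round(4))
E
python3 -m handwheel '[0.3,-3.3,30,0,0,0.4,60, 0.3,-3.3,60,0,0,0.4,60, 0.3,-3.3,90,0,0,0.4,60, 0.3,-3.3,120,0,0,0.4,60, 0.3,-3.3,120,0,0,0.4,60, 0.3,-3.3,120,0,0,0.4,60]'
```

```text
WC [0.4893 0.1359 0.1154]
time_s: 10.45
tool_pos: [0.4514, 0.0984, 0.1106]
eef_rot: [-0.204, 0.932, 0.064, 0.291]
wrist_force: [-0.7, 0.2, 0.8]
finger_gap: 0.0597
gripper_force: 0.0
```

```bash
sed -i 's/WC=np.array(\[.*\])/WC=np.array([.4893,.1359,.1154])/' h.py
python3 -m handwheel '[0,0,0,0,0,0,15, 0,0,0,0,0,0,15, 0,0,0,0,0,0,15, 0,0,0,0,0,0,15, 0,0,0,0,0,0,15, 0,0,0,0,0,0,15]' 35
python3 - <<'E'
from h import *
s=sensors.read_state(); C=Ro.from_quat(s["eef_rot"]); r=C.inv().apply(WC-s["tool_pos"])*1000; print(r.round(1),np.degrees((C.inv()*Ro.from_matrix(RT)).as_rotvec()).round(2))
P0=-r; a=np.degrees(np.arctan2(P0[1],-P0[0]))%360; print("angle",a,"radius",np.hypot(P0[0],P0[1]))
# clockwise looking down the face = decreasing angle about AX
def tab(a0,step,n):
    for k in range(1,n+1):
        b=a0-step*k; f=lambda t:45*np.array([-np.cos(np.radians(t)),np.sin(np.radians(t))]); print(k,(f(b)-f(a0)).round(1))
tab(a,18,20)
E
```

```text
time_s: 10.95
tool_pos: [0.4526, 0.0986, 0.1145]
eef_rot: [-0.204, 0.931, 0.063, 0.296]
wrist_force: [-5.5, -2.7, 7.4]
finger_gap: 0.023
gripper_force: 34.6
[-40.5  18.6  27.5] [-0.12  0.22  0.09]
angle 204.6212597997523 radius 44.58438718975385
1 [ 3.8 13.6]
2 [ 3.2 27.6]
3 [-1.7 40.8]
4 [-10.4  51.9]
5 [-22.2  59.7]
6 [-35.7  63.4]
7 [-49.8  62.9]
8 [-63.  58.]
9 [-74.   49.2]
10 [-81.8  37.5]
11 [-85.6  23.9]
12 [-85.    9.9]
13 [-80.1  -3.3]
14 [-71.4 -14.4]
15 [-59.7 -22.2]
16 [-46.1 -26. ]
17 [-32.  -25.4]
18 [-18.8 -20.5]
19 [ -7.8 -11.7]
20 [ 0. -0.]
```

```bash
python3 -m handwheel '[3.8,13.6,-1,0,0,0,15, 3.2,27.6,-2,0,0,0,15, -1.7,40.8,-2,0,0,0,15, -10.4,51.9,-2,0,0,0,15, -22.2,59.7,-2,0,0,0,15, -35.7,63.4,-2,0,0,0,15, -49.8,62.9,-2,0,0,0,15, -63,58,-2,0,0,0,15, -74,49.2,-2,0,0,0,15, -81.8,37.5,-2,0,0,0,15]'
cat > ang.py <<'E'
from h import *
s=sensors.read_state(); C=Ro.from_quat(s["eef_rot"]); r=Ro.from_matrix(RT).inv().apply(s["tool_pos"]-WC)*1000
a=np.degrees(np.arctan2(r[1],-r[0]))%360; print("angle",a.round(1),"radius",np.hypot(r[0],r[1]).round(1),"h",-r[2].round(1),"rot err",np.degrees((C.inv()*Ro.from_matrix(RT)).as_rotvec()).round(2),"F tool",C.inv().apply(s["wrist_force"]).round(1),s["joint_positions"].round(2))
# carriage from top camera: track tray along jig -y with template from reference
p,_=optics.capture("top"); ref=cv2.imread("pics/top_ref.png"); g=lambda i:cv2.cvtColor(i,cv2.COLOR_BGR2GRAY)
img=p[:,:,::-1].copy(); cv2.imwrite("pics/top_now.png",img)
T0=np.array([.6055,-.0065,.058]); mv=-E2
best=[]
K=lambda X:proj("top",X)
# rectify both along jig axes at z=.058 (0.5 mm px)
def rect(im,d0=0):
    n,mw=260,110
    src=[T0+RJ[:,0]*a+E2*b for a,b in((-.027,.065),(-.027,-.125),(.027,-.125))]
    A=cv2.getAffineTransform(np.float32([K(x) for x in src]),np.float32([[0,0],[380,0],[380,108]])); return g(cv2.warpAffine(im,A,(380,108),flags=cv2.INTER_CUBIC))
a,b=rect(ref),rect(img); t=a[8:100,2:256]   # tray spans x ~11..249
m=cv2.matchTemplate(b[8:100],t,cv2.TM_CCOEFF_NORMED)[0]; k=int(m.argmax()); sub=0
if 0<k<len(m)-1: sub=.5*(m[k-1]-m[k+1])/(m[k-1]-2*m[k]+m[k+1])
print("carriage mm",round((k+sub-2)*.5,2),"score",m[k].round(3))
cv2.imwrite("pics/rect.png",np.vstack([a,b]))
E
python3 ang.py
```

```text
time_s: 11.78
tool_pos: [0.4949, 0.1626, 0.1614]
eef_rot: [-0.206, 0.931, 0.066, 0.293]
wrist_force: [3.2, 5.7, -8.0]
finger_gap: 0.0231
gripper_force: 36.8
angle 28.9 radius 45.4 h 28.4 rot err [0.31 0.   0.19] F tool [0.3 3.8 9.6] [ 0.25 -0.03 -0.92  0.08  0.11 -0.15]
carriage mm 4.14 score 0.594
```

```bash
cat > car.py <<'E'
from h import *
def prof(d):
    c=optics.camera_params("top"); K,R,t=c["intrinsics"],c["R"],c["t"]; v,u=np.mgrid[:480,:640]
    W=(np.stack([(u-K[0,2])/K[0,0]*d,(v-K[1,2])/K[1,1]*d,d],-1)-t)@R
    q=(W[d>0]-[.6055,-.0065,0])@RJ; q=q[(abs(q[:,0])<.018)&(q[:,1]<-.02)&(q[:,1]>-.135)]
    # per-bin fraction of raised points; edge of tray by 50% crossing
    y=-q[:,1]*1000; return y,q[:,2]*1000
def edge(d):
    y,z=prof(d); up=(z>48)&(z<90); n=len(y)
    b=np.arange(20,136,5); f=[round(float(up[(y>=i)&(y<i+5)].mean()),2) for i in b]
    e=y[up&(y<105)]; return f, 20+85*0+ (up[y<105]).mean()*85, (z>95).sum()
if __name__=="__main__":
    a=edge(np.load("top0.npy")); _,d=optics.capture("top"); b=edge(d)
    print(a[0]);print(b[0]); print("edge",round(a[1],2),round(b[1],2),"carriage mm",round(b[1]-a[1],2),"occl",b[2], "t",sensors.read_state()["time_s"])
E
python3 car.py
```

```text
[0.62, 0.53, 0.57, 0.59, 0.66, 0.66, 0.67, 0.96, 0.0, 0.0, 0.0, 0.0, 0.0, 0.0, 0.0, 0.0, 0.0, 0.0, 0.0, 0.0, 0.0, nan, 0.0, nan]
[0.91, 0.92, 0.88, 0.95, 0.92, 0.95, 0.95, 1.0, 1.0, 1.0, 0.0, 0.0, 0.0, 0.0, 0.0, 0.0, 0.0, 0.0, 0.0, 0.0, 0.0, nan, 0.0, nan]
edge 47.86 67.09 carriage mm 19.23 occl 0 t 11.8833car.py:10: RuntimeWarning: Mean of empty slice.
  b=np.arange(20,136,5); f=[round(float(up[(y>=i)&(y<i+5)].mean()),2) for i in b]
  ret = ret.dtype.type(ret / rcount)
```

```bash
cat > car.py <<'E'
from h import *
from scipy.optimize import curve_fit
def edge(d):
    c=optics.camera_params("top"); K,R,t=c["intrinsics"],c["R"],c["t"]; v,u=np.mgrid[:480,:640]
    W=(np.stack([(u-K[0,2])/K[0,0],(v-K[1,2])/K[1,1],np.ones_like(d)],-1)@R); o=-R.T@t
    X=o+W*d[...,None]; z=X[...,2]*1000
    F=o+W*((.058-o[2])/W[...,2])[...,None]          # pixel ray at rim-top height
    q=(F-[.6055,-.0065,.058])@RJ*1000; m=(abs(q[...,0])<20)&(q[...,1]<-30)&(q[...,1]>-125)&(d>0)
    y=-q[m][:,1]; up=(z[m]>43).astype(float)
    p,_=curve_fit(lambda y,e,s:1/(1+np.exp(np.clip((y-e)/s,-50,50))),y,up,p0=[30+up.mean()*95,1.]); return p,(z[m]>95).sum(),np.percentile(z[m],[2,50,98])
if __name__=="__main__":
    a=edge(np.load("top0.npy")); s=sensors.read_state(); _,d=optics.capture("top"); b=edge(d)
    print(a,b,"CARRIAGE mm",round(b[0][0]-a[0][0],2),"t",s["time_s"])
E
python3 car.py
```

```text
(array([5.77351929e+01, 4.05580154e-02]), np.int64(0), array([-4.50759865, 36.04583953, 57.49796595])) (array([6.40570914e+01, 1.91786827e-04]), np.int64(0), array([-4.30901224, 37.56736788, 73.36648112])) CARRIAGE mm 6.32 t 11.8833car.py:10: OptimizeWarning: Covariance of the parameters could not be estimated
  p,_=curve_fit(lambda y,e,s:1/(1+np.exp(np.clip((y-e)/s,-50,50))),y,up,p0=[30+up.mean()*95,1.]); return p,(z[m]>95).sum(),np.percentile(z[m],[2,50,98])
```

```bash
python3 -m handwheel '[-3.8,-13.6,1,0,0,0,15, -3.2,-27.6,1,0,0,0,15, 1.7,-40.8,1,0,0,0,15, 10.4,-51.9,1,0,0,0,15, 22.2,-59.7,1,0,0,0,15, 35.7,-63.4,1,0,0,0,15, 49.8,-62.9,1,0,0,0,15, 63,-58,1,0,0,0,15, 74,-49.2,1,0,0,0,15, 81.8,-37.5,1,0,0,0,15]'
python3 ang.py | head -1; python3 -W ignore car.py
```

```text
time_s: 12.77
tool_pos: [0.4533, 0.0976, 0.1154]
eef_rot: [-0.203, 0.931, 0.062, 0.297]
wrist_force: [5.6, -0.2, -0.5]
finger_gap: 0.0227
gripper_force: 37.3
angle 206.3 radius 44.5 h 27.9 rot err [-0.28  0.29  0.04] F tool [-3.8 -2.5  3.3] [ 0.08 -0.04 -1.1  -0.08  0.2  -0.29]
(array([5.77351929e+01, 4.05580154e-02]), np.int64(0), array([-4.50759865, 36.04583953, 57.49796595])) (array([7.42631248e+01, 3.65343547e-02]), np.int64(0), array([-4.05635466, 42.14918851, 73.43716059])) CARRIAGE mm 16.53 t 12.8167
```

```bash
python3 -m handwheel '[3.8,13.6,0,0,0,0,15, 3.2,27.6,0,0,0,0,15, -1.7,40.8,0,0,0,0,15, -10.4,51.9,0,0,0,0,15, -22.2,59.7,0,0,0,0,15, -35.7,63.4,0,0,0,0,15, -49.8,62.9,0,0,0,0,15, -63,58,0,0,0,0,15, -74,49.2,0,0,0,0,15, -81.8,37.5,0,0,0,0,15]' | grep -E "time|force"
python3 ang.py | head -1; python3 -W ignore car.py | tail -c 40
```

```text
time_s: 13.7
wrist_force: [-2.7, 3.7, -0.4]
gripper_force: 37.8
angle 28.1 radius 45.6 h 27.9 rot err [0.25 0.06 0.18] F tool [ 1.   4.5 -0.2] [ 0.25 -0.03 -0.92  0.08  0.11 -0.15]
4.24267539])) CARRIAGE mm 26.27 t 13.75
```

```bash
python3 -m handwheel '[-3.8,-13.6,0,0,0,0,15, -3.2,-27.6,0,0,0,0,15, 1.7,-40.8,0,0,0,0,15, 10.4,-51.9,0,0,0,0,15, 22.2,-59.7,0,0,0,0,15, 35.7,-63.4,0,0,0,0,15, 49.8,-62.9,0,0,0,0,15, 63,-58,0,0,0,0,15, 74,-49.2,0,0,0,0,15, 81.8,-37.5,0,0,0,0,15]' | grep -E "time|force"
python3 ang.py | head -1; python3 -W ignore car.py| tail -c 40
```

```text
time_s: 14.63
wrist_force: [5.8, 0.6, 1.4]
gripper_force: 37.5
angle 205.8 radius 44.6 h 27.8 rot err [-0.26  0.29  0.03] F tool [-5.3 -1.8  2.1] [ 0.08 -0.04 -1.1  -0.08  0.2  -0.29]
42154837])) CARRIAGE mm 36.02 t 14.6833
```

```bash
python3 -m handwheel '[3.8,13.6,0,0,0,0,15, 3.2,27.6,0,0,0,0,15, -1.7,40.8,0,0,0,0,15, -6.1,47.3,0,0,0,0,15, -6.1,47.3,0,0,0,0,15, -6.1,47.3,0,0,0,0,15, -6.1,47.3,0,0,0,0,15]' | grep -E "time|force"
python3 ang.py | head -1; python3 -W ignore car.py
```

```text
time_s: 15.32
wrist_force: [-1.3, -1.7, 5.6]
gripper_force: 38.3
angle 140.3 radius 45.5 h 27.6 rot err [-0.04  0.15  0.08] F tool [-1.7 -1.  -5.6] [ 0.24 -0.06 -1.11 -0.09  0.11 -0.16]
(array([5.77351929e+01, 4.05580154e-02]), np.int64(0), array([-4.50759865, 36.04583953, 57.49796595])) (array([9.76361771e+01, 3.40001414e-02]), np.int64(0), array([-4.26666264, 66.82962562, 74.19562396])) CARRIAGE mm 39.9 t 15.3667
```

The carriage reads 39.9 mm. Now I'll let go and withdraw along the axis.

```bash
python3 -m handwheel '[0,0,0,0,0,0,60, 0,0,0,0,0,0,60, 0,0,0,0,0,0,60, 0,0,0,0,0,0,60, 0,0,-30,0,0,0,60, 0,0,-70,0,0,0,60, 0,0,-110,0,0,0,60, 0,0,-140,0,0,0,60, 0,0,-140,0,0,0,60, 0,0,-140,0,0,0,60]'
python3 -W ignore car.py | tail -c 40; python3 - <<'E'
from h import *
p,d,P,W=wcloud(); t,_=optics.capture("top")
a=cv2.resize(t[150:330,270:480,::-1],(420,360)); b=cv2.resize(p[:,:400,::-1],(375,450))
im=np.zeros((450,795,3),np.uint8); im[:360,:420]=a; im[:,420:]=b; cv2.imwrite("pics/end.png",im)
E
```

```text
time_s: 16.25
tool_pos: [0.3638, 0.11, 0.2339]
eef_rot: [-0.204, 0.931, 0.064, 0.296]
wrist_force: [-0.0, -0.1, -0.6]
finger_gap: 0.0601
gripper_force: 0.0
4.35972864])) CARRIAGE mm 39.94 t 16.25
```

View pics/end.png

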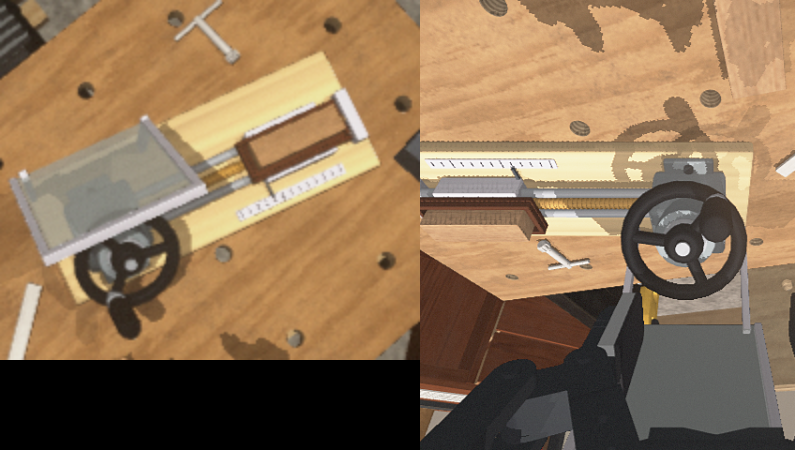

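The offcut lies in the tray at (298,140) on the left panel, with the carriage moved out. The handle is free at (122,310), and the gripper is clear of everything.

```bash
python3 -c "
from rig import bot
print(bot.job_done())"
```

```text
the job is handed in; nothing more can be done
None
```

The job is handed in: the offcut lies in the tray and is let go, the carriage reads about 39.9 mm from its start in the top camera's depth image, and the robot is clear of everything, after about 16 s of the 72 s allowed.

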